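Put the stack of microscope parts away

TASK

Take apart the stack of small microscope parts, one at a time from the top down, and set each part flat in the tray made for it: the black cap in the small round tray, the needle capsule in the long tray, the ring in the larger round tray and the square frame in the square tray, lying inside the rim and straight with the tray. Put each part down rather than dropping it, and leave the small bottle and the objective case standing where they are.

Things in the scene. Friction and masses are not known exactly. Their poses are not given: they have to be found in the camera images.
- cap: Black round screw cap of an objective, 30 mm across, 12 mm high, loose; at the start it lies on top of the stack, on the capsule (underside 48 mm above the table). Origin: centre of its underside, z up.
- capsule: Needle capsule, a closed oblong box, white with an orange end, 24 mm (its x) by 78 mm (its y) by 20 mm high, loose, third in the stack; it lies flat across the ring (underside 28 mm above the table), its ends overhanging. Origin: centre of its underside.
- ring: Dark steel adapter ring, 44 mm outer diameter, 30 mm bore, 14 mm high, loose, second in the stack, lying on the frame (underside 14 mm above the table). Origin: centre of its underside.
- frame: Square aluminium stage frame, 54 by 54 mm (x and y along its sides), 14 mm high, with a 32 mm round window, loose, bottom of the stack, on the table. Origin: centre of its underside.
- cap_tray: Small round grey tray with a dark floor, recess 46 mm across, 54 mm outside: the place of the cap. Fixed on the table. Origin: centre of its underside, z up. Floor 2.5 mm above the origin, rim 4 mm wide whose top is 5.5 mm above the origin (3 mm above the floor).
- long_tray: Oblong grey tray with a dark floor, recess 38 mm (its x) by 92 mm (its y), 46 by 100 mm outside: the place of the capsule, which lies along the tray's y, either way round. Fixed on the table. Origin: centre of its underside, z up. Floor 2.5 mm above the origin, rim 4 mm wide whose top is 5.5 mm above the origin (3 mm above the floor).
- ring_tray: Larger round grey tray with a dark floor, recess 58 mm across, 66 mm outside: the place of the ring. Fixed on the table. Origin: centre of its underside, z up. Floor 2.5 mm above the origin, rim 4 mm wide whose top is 5.5 mm above the origin (3 mm above the floor).
- square_tray: Square grey tray with a dark floor, recess 68 by 68 mm (x and y along its sides), 76 by 76 mm outside: the place of the frame, in any quarter turn. Fixed on the table. Origin: centre of its underside, z up. Floor 2.5 mm above the origin, rim 4 mm wide whose top is 5.5 mm above the origin (3 mm above the floor).
- bottle: Bystander: small white reagent bottle with a blue cap, 28 mm across, 56 mm high, standing loose among the trays. Origin: centre of its underside.
- case: Bystander: clear objective case with a black screw lid, 37 mm across, 56 mm high, standing loose among the trays. Origin: centre of its underside.
Mind the look-alikes: they are no part of the job. What is shaped like the cap but purple is not meant. Leave any purple look-alike of the cap_tray alone.

How it is judged:
By the outcome, as a careful person would: the job done as asked, in the order asked, and still so for the second after the job is handed in, with the robot touching nothing.
It also fails if it takes over 112 s, if anything falls off the work surface, if the arm or the gripper's body presses on something with over 40 N, if the wrist force passes 120 N, or if a joint passes its speed limit or range.

ROBOT

A 6-joint arm with a two-finger parallel gripper is mounted at the origin on a cart in front of the work surface, level with it; the furniture and walls round the work are solid. World frame = base frame: x ahead of the robot, y to its left, z up, the work surface at z = 0. Lengths are in mm, angles in rad, forces in N, time in s.
With the tool pointing down it reaches from about 300 to 825 mm from the base axis. Payload 5.4 kg.
Tool frame: the origin (TCP) lies between the finger pads; the fingertips stand 22 mm ahead of it and the grasp point (between the pads) lies 3 mm ahead of it; z points along the fingers, y is the line along which they close (so a half turn about z gives the same grasp; the last joint's range is limited). The gripper opens to 92 mm and grips with 3 to 60 N. Pads are 20 mm wide; open, the fingers measure 128 mm over their backs; the gripper's body (75 mm by 189 mm) begins 69 mm behind the grasp point.
Start: joints at [1.069, 0.158, 1.597, -0, 1.386, -0.21], TCP at [165.424, 550.673, 212.901] pointing down, gripper open.
Joint ranges: [-2.91, 2.91], [-0.94, 2.29], [0.18, 2.7], [-1.29, 4.43], [0.17, 2.64], [-3, 3]. Speed limits (rad/s): [2.57, 2.57, 3.14, 3.14, 3.14, 3.14].

INTERFACE

Orientations are given as a 3x3 rotation matrix whose columns are the frame's x, y, z axes.
In Python, from plant import arm gives the robot as it stands.
- The arm moves only by the tool send_rows, never from a script. Its argument "increments" is a list of rows, each a list of 3 entries, a list of its own where there are three numbers: the turn, a rotation vector about the tool's x, y, z scaled (see below), then the shift along the tool's x, y, z scaled (see below), then the closure, from -1 (fully open) to 1 (shut). A call has 1 to 10 rows; each row shifts and turns the commanded pose from where the row before left it, along the tool's axes as they then stand; what a row does not reach is not made up. The controller multiplies each number of a shift by 20 mm and each number of a turn by 4 degrees. A row lasts 1/12 s, in which the tool goes at most 41.7 mm and 7.16 degrees, less where a joint would pass 70% of its speed; a pose out of reach is approached as far as the arm can. A call with a number of a shift or a turn outside -1 to 1 is refused whole. A call with a gripper value outside its range is refused whole. The fingers move at their own pace and stop on an object; "force" is the grip in N (left out, the last holds). Time passes only in rows, so rows that do not move let the fingers close. It gives the time, the measured TCP pose, the force, the opening and the grip force at its end, in the units of the state.
- arm.read_state(): the state, without advancing time (a new reading comes with each control period).
- arm.get_image(name): name is "scene" or "side" or "wrist"; returns a dict with "img" (480x640x3 uint8, red, green, blue), "depth" (480x640 float32, mm along the optical axis (not along the pixel's ray), 0 where there is no reading), "mtx" (3x3 intrinsics, pixels), "R" (3x3) and "t" (3): a world point X has camera coordinates R X + t. Camera axes: x right, y down, z forward; pixel columns grow to the right and rows downward; lengths in mm; the calibration is good to about 2 mm. A picture is of the moment at which its call begins.
- arm.hand_in(): hands the job in; it is judged then, once.
The state is a dict: "t": time; "qpos": joint angles; "qd": joint speeds; "joint_torque": joint torques, N m; "position": TCP position; "tool_rot": TCP orientation; "ft_force": force on the tool from outside, world axes, zero at the start; "ft_torque": the same for the moment, N m; "width": finger opening in mm; "finger_force": force on a finger pad.
Only numpy, scipy, OpenCV 4.12 (cv2) and the standard library are available. Lean on these libraries where they do the work, as an engineer would, in place of code of your own. Each camera call takes 0.05 s, during which the arm holds its last target. There are 200 camera calls.

## Working session

There is one attempt and no reset: what is moved stays moved. The work goes in short steps, Python scripts to look and compute and a tool call to move; the robot and the scene stay as the last step left them, time stands still between calls to the robot, and variables do not carry over. Pictures are saved under pics/ and viewed, at most 14 in all, crops included, and the job is handed in when it is done.

Besides the shell and the picture viewer there is one more tool, called after "Emit:" by a JSON object that holds its "method" and its "body", one argument or row to a line. send_rows: Moves the arm, as the interface text tells. Shifts and turns lie within -1 to 1; 1 stands for 20 mm of shift or 4 degrees of turn. Its arguments: {"type":"object","properties":{"increments":{"type":"array","items":{"type":"array"}},"force":{"type":"number"}},"required":["increments"]}

```bash
ls; mkdir -p pics; python3 - <<'E'
from plant import arm
import cv2,numpy as np
s=arm.read_state()
print(s['t'],s['position'],np.round(s['tool_rot'],3),s['width'])
for n in ['scene','side','wrist']:
    d=arm.get_image(n); np.savez('pics/%s0.npz'%n,**d)
    cv2.imwrite('pics/%s0.png'%n,d['img'][:,:,::-1])
    print(n,d['mtx'].round(1).tolist(),'cam at',(-d['R'].T@d['t']).round(0))
E
```

```text
pics
0.0 [165.12908322 550.11304381 211.92476373] [[-0.958  0.288 -0.001]
 [ 0.288  0.958 -0.002]
 [ 0.    -0.002 -1.   ]] 91.9190812107808
scene [[465.3, 0.0, 315.8], [0.0, 465.3, 235.0], [0.0, 0.0, 1.0]] cam at [ 44. 256. 599.]
side [[511.3, 0.0, 323.1], [0.0, 511.3, 240.5], [0.0, 0.0, 1.0]] cam at [ 172. -318.  874.]
wrist [[344.5, 0.0, 322.1], [0.0, 344.5, 244.7], [0.0, 0.0, 1.0]] cam at [ 94. 573. 384.]
```

View pics/scene0.png

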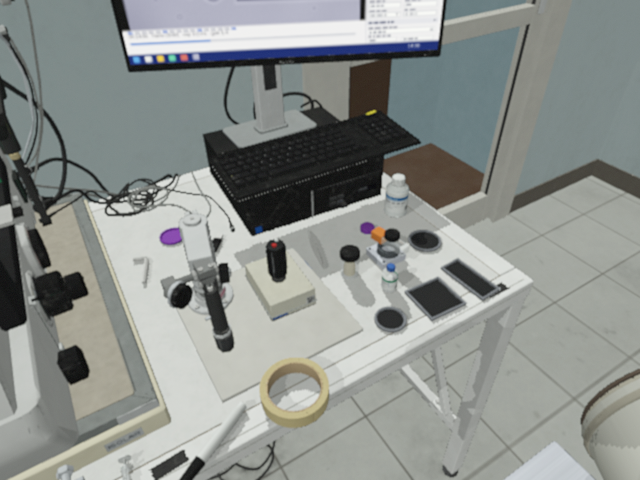

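View pics/side0.png

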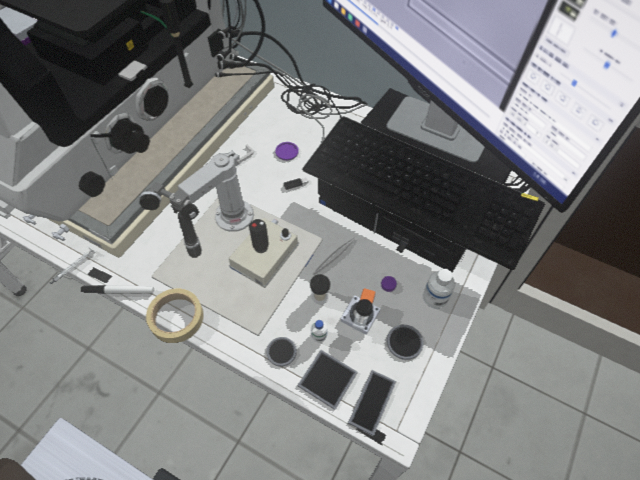

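View pics/wrist0.png

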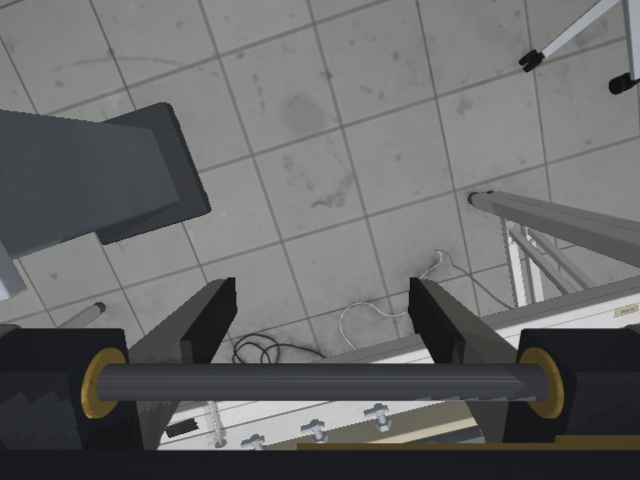

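The scene view shows the stack at (385,245), with the cap tray at (390,319), ring tray (424,240), square tray (436,298) and long tray (474,279). The bottle is at (390,277) and the case at (349,260); the purple decoys are at (367,228) and (172,236). In the side view the stack is at (361,312), ring tray (404,342), square tray (327,379), long tray (372,402) and cap tray (281,351). The wrist view sees only the floor. Next I'll work out coarse positions by ray casting.

```bash
cat > h.py <<'E'
import numpy as np,cv2
def load(n): return dict(np.load('pics/%s.npz'%n))
def ray(d,u,v):
    c=-d['R'].T@d['t']; r=d['R'].T@np.linalg.solve(d['mtx'],[u,v,1.]); return c,r
def onplane(d,u,v,z):
    c,r=ray(d,u,v); return c+r*(z-c[2])/r[2]
def bydepth(d,u,v):
    c,r=ray(d,u,v); return c+r*float(d['depth'][int(v),int(u)])
def tri(a,pa,b,pb):
    c1,r1=ray(a,*pa); c2,r2=ray(b,*pb); A=np.c_[r1,-r2]
    x=np.linalg.lstsq(A,c2-c1,rcond=None)[0]; p,q=c1+r1*x[0],c2+r2*x[1]
    return (p+q)/2,np.linalg.norm(p-q)
E
python3 - <<'E'
from h import *
a,b=load('scene0'),load('side0')
P=dict(cap_tray=((390,319),(281,351)),ring_tray=((424,240),(404,342)),square=((436,298),(327,379)),long=((474,279),(372,402)),cap=((392,235),(363,308)),orange=((379,235),(368,297)),bottle=((391,267),(319,323)),case=((349,253),(320,281)))
for k,(p,q) in P.items():
    t,e=tri(a,p,b,q); print(k,t.round(0),round(e,1),bydepth(a,*p).round(0),bydepth(b,*q).round(0))
E
```

```text
cap_tray [ 425. -103.    0.] 0.4 [ 424. -103.    0.] [ 424. -104.    3.]
ring_tray [ 549. -287.    1.] 2.1 [ 551. -288.   -0.] [ 548. -288.    1.]
square [ 420. -199.    1.] 1.4 [ 419. -199.    1.] [ 420. -200.    4.]
long [ 419. -286.    4.] 6.5 [ 418. -288.    2.] [ 424. -284.   -0.]
cap [ 548. -200.   52.] 0.9 [ 545. -197.   56.] [ 546. -201.   57.]
orange [ 581. -196.   33.] 0.5 [ 569. -186.   45.] [ 575. -198.   46.]
bottle [ 485. -147.   50.] 2.2 [ 481. -144.   53.] [ 484. -147.   54.]
case [ 558. -108.   47.] 4.7 [ 548. -104.   54.] [ 556. -109.   55.]
```

```bash
python3 - <<'E'
from h import *
for n in ['scene0','side0']:
    d=load(n); v,u=np.mgrid[:480,:640]; D=d['depth']
    pc=np.linalg.inv(d['mtx'])@np.stack([u.ravel(),v.ravel(),np.ones(u.size)])*D.ravel()
    X=((pc.T-d['t'])@d['R']); ok=D.ravel()>0; X=X[ok]
    print(n)
    for y0 in range(-400,700,100):
        r=[]
        for x0 in range(100,900,100):
            m=(X[:,0]>=x0)&(X[:,0]<x0+100)&(X[:,1]>=y0)&(X[:,1]<y0+100)
            r.append(int(X[m,2].max()) if m.sum()>5 else None)
        print(y0,r)
# trays
d=load('side0'); g=cv2.cvtColor(d['img'],cv2.COLOR_RGB2GRAY)
for n,(u,v) in dict(cap=(281,351),ring=(404,342),sq=(327,379),long=(372,402)).items():
    m=((g<75)*255).astype(np.uint8); k,l=cv2.connectedComponents(m)
    c=cv2.findContours(((l==l[v,u])*255).astype(np.uint8),0,2)[0][0][:,0]
    P=np.array([onplane(d,*p,2.5)[:2] for p in c],np.float32)
    print(n,cv2.minAreaRect(P))
E
```

```text
scene0
-400 [None, None, 5, 5, 5, 87, 398, 133]
-300 [None, None, 6, 6, 59, 88, 402, 402]
-200 [1, None, 5, 54, 59, 11, 129, 407]
-100 [1, None, 4, 8, 55, 46, 129, 410]
0 [310, None, 25, 25, 125, 47, 128, 309]
100 [None, None, 25, 178, 178, 181, 0, 4]
200 [None, None, 15, 179, 179, 75, 75, 462]
300 [None, None, 218, 277, 406, 406, 395, 375]
400 [None, None, 192, 107, None, None, None, None]
500 [None, None, None, None, None, None, None, None]
600 [None, None, None, None, None, None, None, None]
side0
-400 [None, None, 8, 8, 7, 90, 573, 136]
-300 [None, None, 8, 8, 62, 91, 537, 511]
-200 [None, None, 7, 57, 61, 11, 133, 481]
-100 [302, -750, 5, 11, 58, 66, 133, 425]
0 [314, -749, 28, 27, 129, 67, 130, 136]
100 [5, -747, 27, 180, 182, 184, 7, 8]
200 [-748, -747, 18, 180, 409, 409, 79, 78]
300 [-748, -747, 218, 387, 409, 410, 387, 279]
400 [-747, -747, 219, 357, 413, 408, 295, 287]
500 [-748, -746, 4, 3, -754, 301, None, None]
600 [-748, -747, -745, -748, -751, None, None, None]
cap ((424.5442199707031, -103.898193359375), (40.75874328613281, 42.38096618652344), 29.360509872436523)
ring ((549.49658203125, -288.04150390625), (55.08617401123047, 53.48259735107422), 70.72650909423828)
sq ((421.81622314453125, -199.29611206054688), (65.44795989990234, 66.39617919921875), 87.34978485107422)
long ((424.9905090332031, -284.29681396484375), (90.18017578125, 36.4333381652832), 3.0938611030578613)
```

Emit:
{"method": "send_rows", "body": {
  "increments": [
    [[0,0,0],[-0.3,-0.5,-0.8],-1],
    [[0,0,0],[-0.6,-1,-0.8],-1],
    [[0,0,0],[-0.7,-1,-0.8],-1],
    [[0,0,0],[-0.7,-1,-0.8],-1],
    [[0,0,0],[-0.7,-1,-0.8],-1],
    [[0,0,0],[-0.7,-1,-0.8],-1],
    [[0,0,0],[-0.7,-1,0],-1],
    [[0,0,0],[-0.7,-1,0],-1],
    [[0,0,0],[-0.7,-1,0],-1],
    [[0,0,0],[-0.7,-1,0],-1]
  ]
}}

```text
t: 0.98
position: [235.3, 330.2, 308.7]
tool_rot: [[-0.958, 0.287, -0.0], [0.287, 0.958, -0.0], [0.0, -0.0, -1.0]]
ft_force: [0.7, -0.3, -0.2]
width: 91.9
finger_force: 0.0
```

Emit:
{"method": "send_rows", "body": {
  "increments": [
    [[0,0,0],[-0.7,-1,0],-1],
    [[0,0,0],[-0.7,-1,0],-1],
    [[0,0,0],[-0.7,-1,0],-1],
    [[0,0,0],[-0.7,-1,0],-1],
    [[0,0,0],[-0.7,-1,0],-1],
    [[0,0,0],[-0.7,-1,0],-1],
    [[0,0,0],[-0.7,-1,0],-1],
    [[0,0,0],[-0.7,-1,0],-1],
    [[0,0,0],[-0.7,-1,0],-1],
    [[0,0,0],[-0.7,-1,0],-1]
  ]
}}

```text
t: 1.82
position: [311.8, 98.3, 308.7]
tool_rot: [[-0.958, 0.288, 0.0], [0.288, 0.958, -0.0], [-0.0, 0.0, -1.0]]
ft_force: [0.8, 0.5, 0.2]
width: 91.5
finger_force: 0.0
```

Emit:
{"method": "send_rows", "body": {
  "increments": [
    [[0,0,0],[-0.9,-0.6,0],-1],
    [[0,0,0],[-0.9,-0.6,0],-1],
    [[0,0,0],[-0.9,-0.6,0],-1],
    [[0,0,0],[-0.9,-0.6,0],-1],
    [[0,0,0],[-0.9,-0.5,0.2],-1],
    [[0,0,0],[-0.9,-0.5,0.2],-1],
    [[0,0,0],[-0.9,-0.5,0.2],-1],
    [[0,0,0],[-0.9,-0.5,0.2],-1],
    [[0,0,0],[-0.9,-0.5,0.2],-1],
    [[0,0,0],[-0.9,-0.5,0.2],-1]
  ]
}}

```text
t: 2.65
position: [453.6, -56.5, 284.3]
tool_rot: [[-0.958, 0.288, -0.001], [0.288, 0.958, 0.0], [0.001, 0.0, -1.0]]
ft_force: [-0.1, -0.1, 0.4]
width: 92.0
finger_force: 0.0
```

Emit:
{"method": "send_rows", "body": {
  "increments": [
    [[0,0,-0.8],[-0.9,-0.5,0.3],-1],
    [[0,0,-0.8],[-0.9,-0.5,0.3],-1],
    [[0,0,-0.8],[-0.9,-0.5,0.3],-1],
    [[0,0,-0.8],[-0.9,-0.5,0.3],-1],
    [[0,0,-0.8],[-0.9,-0.5,0.3],-1],
    [[0,0,-0.2],[-0.9,-0.5,0.3],-1],
    [[0,0,0],[-0.8,-0.5,0.3],-1],
    [[0,0,0],[-0.5,-0.5,0.3],-1],
    [[0,0,0],[0,0,0],-1],
    [[0,0,0],[0,0,0],-1]
  ]
}}

```text
t: 3.48
position: [575.9, -150.9, 235.9]
tool_rot: [[-1.0, -0.001, -0.002], [-0.001, 1.0, 0.001], [0.002, 0.001, -1.0]]
ft_force: [-0.5, 1.1, -0.2]
width: 92.0
finger_force: 0.0
```

```bash
cat > look.py <<'E'
import sys,numpy as np,cv2
from plant import arm
def look(tag,name='wrist'):
    d=arm.get_image(name); s=arm.read_state(); d['pos']=s['position']; d['rot']=s['tool_rot']
    np.savez('pics/%s.npz'%tag,**d); cv2.imwrite('pics/%s.png'%tag,d['img'][:,:,::-1]); 
    print(tag,'t',s['t'],s['position'].round(1),'cam',(-d['R'].T@d['t']).round(1)); return d
if __name__=='__main__': look(sys.argv[1],*sys.argv[2:])
E
python3 look.py w1
```

```text
w1 t 3.5333 [ 575.9 -150.7  236.7] cam [ 502.1 -150.3  408.2]
```

View pics/w1.png

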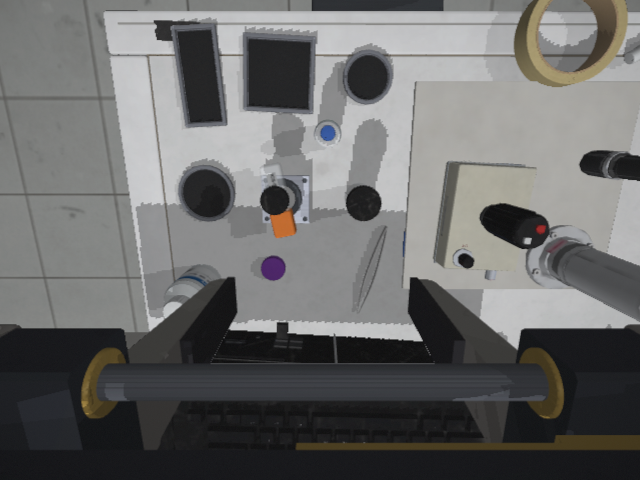

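The wrist view shows the cap at (276,200), orange capsule end (283,222), frame (285,200) and purple cap (273,268). The trays are long (200,75), square (279,72), cap tray (367,76) and ring tray (207,192). The bottle is at (327,132) and the case at (363,203). I'll move closer for a second view.

Emit:
{"method": "send_rows", "body": {
  "increments": [
    [[0,0,0],[0,-0.5,0.5],-0.2],
    [[0,0,0],[0,-0.7,0.6],-0.2],
    [[0,0,0],[0,-0.7,0.6],-0.2],
    [[0,0,0],[0,-0.5,0.5],-0.2],
    [[0,0,0],[0,0,0],-0.2],
    [[0,0,0],[0,0,0],-0.2]
  ]
}}

```text
t: 4.03
position: [575.5, -199.6, 191.4]
tool_rot: [[-1.0, 0.0, -0.002], [0.0, 1.0, 0.002], [0.002, 0.002, -1.0]]
ft_force: [-0.6, 1.2, 0.8]
width: 55.4
finger_force: 0.0
```

```bash
python3 look.py w2; python3 - <<'E'
from h import *
d=load('w2'); cv2.imwrite('pics/w2c.png',cv2.resize(d['img'][100:340,150:470,::-1],(800,600),interpolation=2))
E
```

```text
w2 t 4.0833 [ 576.2 -199.3  192.5] cam [ 501.7 -198.9  363.7]
```

View pics/w2c.png

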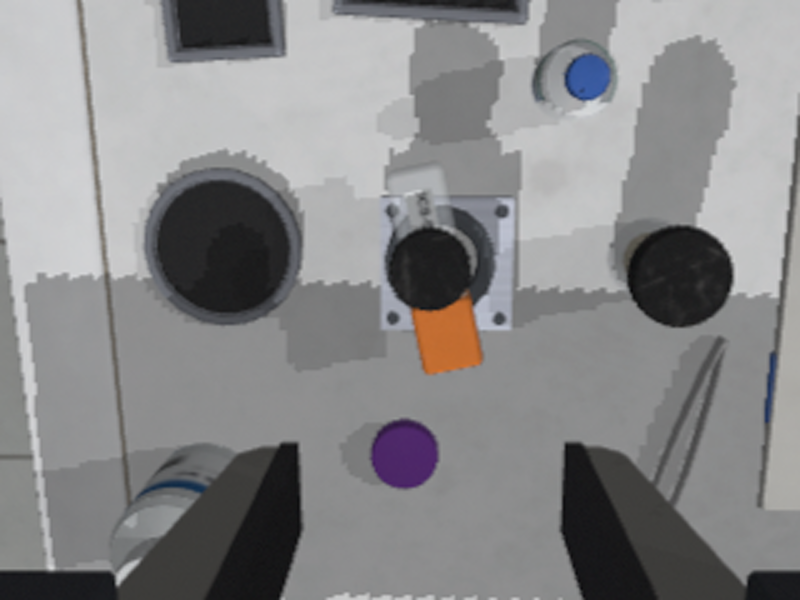

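Crop scale 2.5, offset (150,100). The cap centre is at crop (431,268), orange end (448,335), frame corners about (383,197) to (513,328), ring tray (224,246). The capsule is about 13° off world x. Now the numbers from both wrist views.

```bash
cat >> h.py <<'E'
def comp(m,u,v,r=4):
    m=m.astype(np.uint8)*255; k,l=cv2.connectedComponents(m)
    w=l[int(v)-r:int(v)+r+1,int(u)-r:int(u)+r+1]; w=w[w>0]; i=np.bincount(w).argmax()
    c=max(cv2.findContours((l==i).astype(np.uint8),0,1)[0],key=len)[:,0]; return c
def rect(d,c,z):
    P=np.array([onplane(d,*p,z)[:2] for p in c],np.float32); r=cv2.minAreaRect(P); a=r[2]; s=r[1]
    return np.round(r[0],1),np.round(s,1),round(a,1)
def circ(d,c,z):
    P=np.array([onplane(d,*p,z)[:2] for p in c],np.float32); (x,y),(a,b),_=cv2.fitEllipse(cv2.convexHull(P)); return np.round([x,y,a,b],1)
E
python3 - <<'E'
from h import *
W={k:load(k) for k in ('w1','w2')}
uv=dict(w1=dict(ctray=(367,76),rtray=(207,192),sq=(279,72),long=(200,75),cap=(276,200),orange=(284,225)),
        w2=dict(rtray=(240,198),cap=(322,207),orange=(330,235)))
cen={}
for w,d in W.items():
    hsv=cv2.cvtColor(d['img'],cv2.COLOR_RGB2HSV); g=cv2.cvtColor(d['img'],cv2.COLOR_RGB2GRAY)
    for k,(u,v) in uv[w].items():
        if k=='orange': m=(hsv[...,0]<22)&(hsv[...,1]>140)&(hsv[...,2]>90)
        elif k=='cap': m=g<40
        else: m=g<70
        c=comp(m,u,v); rc=cv2.minAreaRect(c); mm=cv2.moments(c); cen[w,k]=(mm['m10']/mm['m00'],mm['m01']/mm['m00'])
        dep=np.median([bydepth(d,u+i,v+j)[2] for i in range(-2,3) for j in range(-2,3)])
        z={'cap':60,'orange':48}.get(k,2.5)
        print(w,k,np.round(cen[w,k],1),'depth z',round(dep,1),rect(d,c,z),circ(d,c,z))
for k in ('rtray','cap','orange'): print(k,'tri',tri(W['w1'],cen['w1',k],W['w2'],cen['w2',k]))
E
```

```text
w1 ctray [367.3  77.1] depth z 3.0 (array([ 424.9, -101.7]), array([44., 43.]), 49.1) [ 424.7 -101.6   43.7   44.2]
w1 rtray [206.2 193.6] depth z 2.7 (array([ 550.4, -286. ]), array([55.8, 56.5]), 60.5) [ 550.6 -285.9   56.1   57.4]
w1 sq [278.2  73.3] depth z 3.1 (array([ 422.1, -197.6]), array([67.3, 66.9]), 87.1) [ 422.6 -198.8   84.1   87.6]
w1 long [199.1  75.5] depth z 3.1 (array([ 424.7, -283.1]), array([91.7, 37.6]), 3.1) [ 424.6 -283.9   64.   101.1]
w1 cap [274.3 200. ] depth z 60.2 (array([ 549.5, -198.3]), array([27.1, 28.6]), 55.4) [ 549.7 -198.4   27.5   28.7]
w1 orange [283.2 223.9] depth z 47.8 (array([ 576.1, -191.3]), array([27. , 23.8]), 11.9) [ 574.4 -191.9   27.4   38. ]
w2 rtray [238.9 199.1] depth z 3.1 (array([ 550.3, -285.7]), array([55.5, 56.8]), 71.6) [ 550.8 -285.3   56.1   58.5]
w2 cap [321.6 207.4] depth z 59.7 (array([ 549.4, -199. ]), array([27.9, 27.8]), 27.1) [ 549.7 -198.9   27.9   29. ]
w2 orange [328.7 234.4] depth z 47.7 (array([ 576.4, -192.5]), array([26.6, 22.4]), 11.6) [ 575.6 -192.2   29.1   33.1]
rtray tri (array([ 549.51294647, -285.08272709,    5.1370368 ]), np.float64(0.19016154962474224))
cap tri (array([ 550.10107592, -199.01461724,   55.68515596]), np.float64(0.023443589133419422))
orange tri (array([ 578.11173091, -192.15610461,   41.79259071]), np.float64(0.5430939126801321))
```

Emit:
{"method": "send_rows", "body": {
  "increments": [
    [[0,0,0],[0.4,0.03,0.5],-0.2],
    [[0,0,0],[0.5,0,0.9],-0.2],
    [[0,0,0],[0.4,0,0.9],-0.2],
    [[0,0,0],[0,0,0.9],-0.2],
    [[0,0,0],[0,0,0.9],-0.2],
    [[0,0,0],[0,0,0.9],-0.2],
    [[0,0,0],[0,0,0.5],-0.2],
    [[0,0,0],[0,0,0.3],-0.2],
    [[0,0,0],[0,0,0],-0.2],
    [[0,0,0],[0,0,0],-0.2]
  ]
}}

```text
t: 4.92
position: [551.1, -198.6, 77.8]
tool_rot: [[-1.0, -0.002, 0.001], [-0.002, 1.0, -0.001], [-0.001, -0.001, -1.0]]
ft_force: [0.4, -0.1, -0.2]
width: 54.9
finger_force: 0.0
```

```bash
python3 look.py w3; python3 look.py sd3 side; python3 - <<'E'
from h import *
a=load('w3')['img'][150:390,160:480]; b=load('sd3')['img'][240:400,270:430]
cv2.imwrite('pics/w3c.png',np.hstack([cv2.resize(a,(440,330)),cv2.resize(b,(330,330))])[:,:,::-1])
E
```

```text
w3 t 4.9667 [ 551.4 -198.8   78.2] cam [ 476.7 -197.7  249.8]
sd3 t 5.0167 [ 551.4 -199.    78.3] cam [ 172.4 -318.2  873.6]
```

View pics/w3c.png

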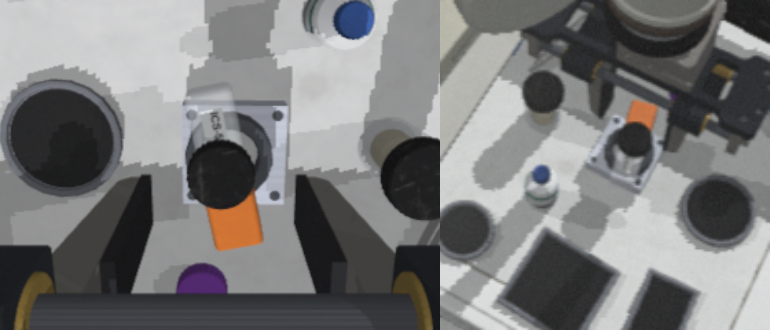

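```bash
python3 - <<'E'
from h import *
d=load('w3'); 
for dx in(-10,10):
  for dy in (-27.5,27.5):
    X=np.array([551.3+dx,-198.8+dy,56.2]); c=d['R']@X+d['t']; p=d['mtx']@c/c[2]; print(dx,dy,(p[:2].round(0)),'crop',((p[:2]-[160,150])*1.375).round(0))
g=cv2.cvtColor(d['img'],cv2.COLOR_RGB2GRAY); c=comp(g<40,160+220/1.375,150+172/1.375); print(circ(d,c,60),bydepth(d,320,272))
E
```

```text
-10 -27.5 [274. 264.] crop [157. 156.]
-10 27.5 [367. 264.] crop [284. 157.]
10 -27.5 [275. 295.] crop [158. 199.]
10 27.5 [366. 295.] crop [283. 200.]
[ 548.  -198.5   29.3   31.2] [ 545.51307277 -198.97139554   58.88831598]
```

```bash
python3 - <<'E'
from h import *
d=load('w3')
for r in (272,276,280,286,292,300,310,320,330):
    o=[]
    for u in list(range(240,278,4))+list(range(368,400,6)):
        p=bydepth(d,u,r); 
        if p[2]>20: o.append((u,*p.round(0).astype(int).tolist()))
    print(r,o)
E
```

```text
272 []
276 []
280 [(252, 541, -234, 84), (256, 541, -232, 83), (260, 542, -230, 82), (264, 540, -227, 85), (268, 540, -225, 86), (380, 540, -168, 85), (386, 542, -165, 82), (392, 541, -161, 82)]
286 [(244, 541, -236, 91), (248, 541, -234, 91), (252, 541, -232, 91), (256, 541, -230, 92), (260, 541, -228, 93), (264, 540, -226, 93), (268, 543, -225, 87), (380, 540, -169, 93), (386, 540, -166, 93), (392, 541, -164, 92), (398, 541, -160, 92)]
292 [(240, 541, -236, 99), (244, 541, -234, 100), (248, 541, -233, 99), (252, 541, -231, 100), (256, 541, -229, 100), (260, 541, -227, 100), (264, 541, -225, 99), (268, 546, -225, 88), (380, 542, -170, 95), (386, 540, -168, 101), (392, 541, -165, 99), (398, 541, -162, 99)]
300 [(240, 540, -234, 110), (244, 540, -232, 110), (248, 541, -231, 109), (252, 541, -229, 109), (256, 540, -227, 110), (260, 540, -225, 110), (264, 545, -225, 99), (268, 549, -225, 90), (380, 546, -170, 97), (386, 540, -169, 109), (392, 541, -167, 108), (398, 540, -164, 109)]
310 [(240, 540, -232, 120), (244, 541, -230, 119), (248, 540, -228, 120), (252, 541, -227, 119), (256, 541, -225, 118), (260, 545, -225, 111), (264, 550, -225, 100), (268, 554, -225, 91), (374, 559, -170, 81), (380, 550, -170, 99), (386, 543, -170, 113), (392, 540, -169, 121), (398, 541, -166, 119)]
320 [(240, 540, -229, 130), (244, 541, -228, 128), (248, 541, -227, 128), (252, 541, -225, 128), (256, 545, -225, 119), (260, 549, -225, 113), (264, 554, -225, 102), (268, 560, -225, 91), (380, 555, -170, 100), (386, 547, -170, 115), (392, 541, -170, 126), (398, 540, -168, 128)]
330 [(240, 540, -228, 136), (244, 540, -226, 137), (248, 541, -225, 135), (252, 545, -225, 128), (256, 548, -225, 122), (260, 553, -225, 113), (264, 559, -225, 103), (380, 559, -170, 102), (386, 552, -170, 115), (392, 545, -170, 127), (398, 540, -170, 136)]
```

```bash
python3 - <<'E'
from h import *
d=load('sd3'); v,u=np.mgrid[240:400,270:430]; D=d['depth'][240:400,270:430]
pc=np.linalg.inv(d['mtx'])@np.stack([u.ravel(),v.ravel(),np.ones(u.size)])*D.ravel()
X=((pc.T-d['t'])@d['R'])
for n,lo,hi in (('L',-245,-222),('R',-173,-150)):
    m=(X[:,0]>536)&(X[:,0]<566)&(X[:,1]>lo)&(X[:,1]<hi)&(X[:,2]>25)&(X[:,2]<150); print(n,m.sum(),np.sort(X[m,2])[:12].round(0))
for z in (56,80):
    for dy in (-27.5,27.5):
        c=d['R']@np.array([541.,-198.8+dy,z])+d['t']; p=d['mtx']@c/c[2]; print(z,dy,p[:2].round(0),'crop',((p[:2]-[270,240])*330/160+[440,0]).round(0))
E
```

```text
L 113 [77. 78. 81. 81. 82. 82. 84. 84. 84. 84. 85. 86.]
R 149 [80. 80. 80. 80. 81. 82. 83. 83. 84. 84. 85. 85.]
56 -27.5 [375. 317.] crop [656. 159.]
56 27.5 [347. 303.] crop [598. 130.]
80 -27.5 [376. 311.] crop [659. 147.]
80 27.5 [347. 297.] crop [600. 117.]
```

Depth from both cameras puts the fingertips near z≈80, while the text's 22 mm would give 56. A gentle close shows which is true without risk.

Emit:
{"method": "send_rows", "body": {
  "increments": [
    [[0,0,0],[0.08,0,0.1],0.1],
    [[0,0,0],[0,0,0],0.3],
    [[0,0,0],[0,0,0],0.5],
    [[0,0,0],[0,0,0],0.5],
    [[0,0,0],[0,0,0],0.5]
  ],
  "force": 8
}}

```text
t: 5.43
position: [548.9, -198.5, 75.1]
tool_rot: [[-1.0, -0.001, 0.0], [-0.001, 1.0, -0.0], [-0.0, -0.0, -1.0]]
ft_force: [0.0, 0.1, 0.4]
width: 24.3
finger_force: 0.0
```

The fingers closed to 24 mm in free air, so the tips really are about 2 mm above the reported TCP z; the cameras are right. I'll reopen, go down 22 mm and check the tip height again.

Emit:
{"method": "send_rows", "body": {
  "increments": [
    [[0,0,0],[0,0,0],-0.2],
    [[0,0,0],[0,0,0],-0.2],
    [[0,0,0],[0,0,0],-0.2],
    [[0,0,0],[0,0,0],-0.2],
    [[0,0,0],[0,0,0.5],-0.2],
    [[0,0,0],[0,0,0.4],-0.2],
    [[0,0,0],[0,0,0.1],-0.2],
    [[0,0,0],[0,0,0],-0.2]
  ]
}}

```text
t: 6.1
position: [547.7, -197.8, 53.1]
tool_rot: [[-1.0, -0.001, -0.003], [-0.001, 1.0, 0.002], [0.003, 0.002, -1.0]]
ft_force: [-0.3, -0.5, -0.3]
width: 55.1
finger_force: 0.0
```

```bash
cat > tip.py <<'E'
import sys
from look import look
from h import *
# fingertip height: lowest finger-face points in front face (x near TCP-10)
def tip(tag):
    d=load(tag); v,u=np.mgrid[:480,:640]; D=d['depth']
    pc=np.linalg.inv(d['mtx'])@np.stack([u.ravel(),v.ravel(),np.ones(u.size)])*D.ravel()
    X=(pc.T-d['t'])@d['R']-d['pos']; X=X@d['rot']   # tool frame
    for sgn in(-1,1):
        m=(abs(X[:,0]-10)<2.5)&(X[:,1]*sgn>14)&(X[:,1]*sgn<64)&(X[:,2]<24)&(X[:,2]>-30)
        q=X[m]; print('finger',sgn,'n',len(q),'ahead of TCP',np.sort(q[:,2])[-6:].round(1),'inner y',np.sort(abs(q[:,1]))[:3].round(1))
if __name__=='__main__': look(sys.argv[1]); tip(sys.argv[1])
E
python3 -c "
from tip import tip
tip('w1');tip('w2');tip('w3')"; python3 tip.py w4
```

```text
finger -1 n 651 ahead of TCP [-1.8 -1.5 -1.5 -1.5 -1.3 -0.8] inner y [44.7 44.8 44.8]
finger 1 n 658 ahead of TCP [-1.8 -1.7 -1.7 -1.7 -0.8 -0.5] inner y [46.3 46.4 46.4]
finger -1 n 644 ahead of TCP [-1.7 -1.6 -1.4 -1.3 -1.1 -1. ] inner y [26.8 26.8 26.8]
finger 1 n 648 ahead of TCP [-1.5 -1.5 -1.3 -1.3 -1.  -0.9] inner y [28.4 28.4 28.4]
finger -1 n 618 ahead of TCP [-2.  -2.  -1.9 -1.6 -1.2 -0.8] inner y [25.9 26.  26.1]
finger 1 n 618 ahead of TCP [-2.  -1.9 -1.7 -1.6 -1.2 -1.1] inner y [28.6 28.6 28.7]
w4 t 6.15 [ 548.2 -198.1   53.9] cam [ 474.  -197.3  225.4]
finger -1 n 634 ahead of TCP [-1.5 -1.5 -1.5 -1.5 -1.2 -0.9] inner y [26. 26. 26.]
finger 1 n 639 ahead of TCP [-1.6 -1.6 -1.6 -1.5 -1.2 -0.5] inner y [28.7 28.7 28.8]
```

Emit:
{"method": "send_rows", "body": {
  "increments": [
    [[0,0,0],[-0.05,-0.08,0.05],0.0],
    [[0,0,0],[0,0,0],0.2],
    [[0,0,0],[0,0,0],0.4],
    [[0,0,0],[0,0,0],0.6],
    [[0,0,0],[0,0,0],0.6],
    [[0,0,0],[0,0,0],0.6],
    [[0,0,0],[0,0,0],0.6]
  ],
  "force": 15
}}

```text
t: 6.73
position: [550.1, -200.2, 54.2]
tool_rot: [[-1.0, -0.001, 0.0], [-0.001, 1.0, -0.0], [-0.0, -0.0, -1.0]]
ft_force: [0.7, -1.4, 1.2]
width: 28.5
finger_force: 15.0
```

Emit:
{"method": "send_rows", "body": {
  "increments": [
    [[0,0,0],[0,0,-0.4],0.6],
    [[0,0,0],[0,0,-0.9],0.6],
    [[0,0,0],[0,0,-0.9],0.6],
    [[0,0,0],[0.44,0.35,-0.8],0.6],
    [[0,0,0],[0.9,0.7,0],0.6],
    [[0,0,0],[1,0.8,0],0.6],
    [[0,0,0],[1,0.8,0],0.6],
    [[0,0,0],[1,0.8,0],0.6],
    [[0,0,0],[1,0.8,0],0.6],
    [[0,0,0],[0.9,0.6,0],0.6]
  ]
}}

```text
t: 7.57
position: [423.7, -102.0, 114.1]
tool_rot: [[-1.0, -0.002, -0.0], [-0.002, 1.0, 0.0], [0.0, 0.0, -1.0]]
ft_force: [0.7, -0.1, 0.2]
width: 29.1
finger_force: 15.0
```

Emit:
{"method": "send_rows", "body": {
  "increments": [
    [[0,0,0],[0,0,0.5],0.6],
    [[0,0,0],[0,0,0.8],0.6],
    [[0,0,0],[0,0,0.7],0.6],
    [[0,0,0],[0,0,0],0.6],
    [[0,0,0],[0,0,0],0.6]
  ]
}}

```text
t: 7.98
position: [424.7, -103.2, 73.6]
tool_rot: [[-1.0, -0.001, -0.001], [-0.001, 1.0, 0.001], [0.001, 0.001, -1.0]]
ft_force: [-0.3, -0.4, 0.3]
width: 28.9
finger_force: 15.0
```

```bash
python3 tip.py w5; python3 - <<'E'
from h import *
d=load('w5'); cv2.imwrite('pics/w5c.png',cv2.resize(d['img'][130:370,160:480,::-1],(640,480)))
E
```

```text
w5 t 8.0333 [ 425.4 -103.6   74.3] cam [ 350.7 -102.5  245.8]
finger -1 n 517 ahead of TCP [-1.8 -1.7 -1.7 -1.6 -1.2 -0.9] inner y [14. 14. 14.]
finger 1 n 620 ahead of TCP [-1.3 -1.   1.1  1.6  3.8  5.7] inner y [14.  14.2 14.2]
```

View pics/w5c.png

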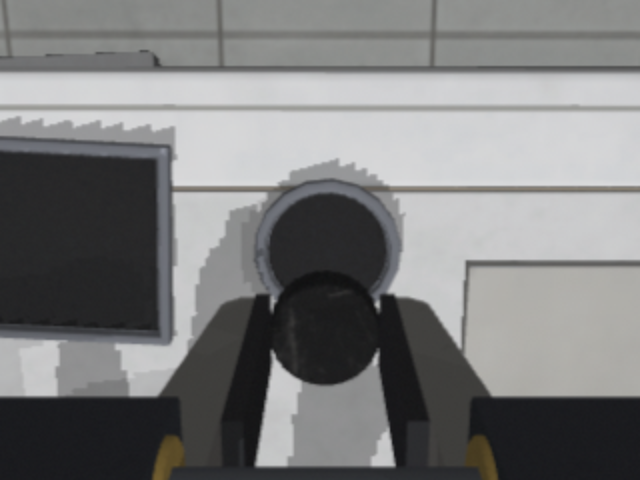

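The cap is held at crop (325,328), px (322,294), with the cap tray just ahead at crop (328,246).

```bash
python3 - <<'E'
from h import *
d=load('w5'); p=[bydepth(d,u,v) for u in (312,322,332) for v in (282,294,304)]; print(np.round(p,1)[:,2])
z=np.median(np.array(p)[:,2]); print(onplane(d,322.5,294,z))
g=cv2.cvtColor(d['img'],cv2.COLOR_RGB2GRAY); m=(g<70); c=comp(m,325,245)
P=np.array([onplane(d,*q,2.5)[:2] for q in c if q[1]<262],np.float32); print(cv2.fitEllipse(P))
E
```

```text
[78.7 79.5 78.1 79.9 78.8 79.6 80.3 79.3 78.9]
[ 422.48728059 -102.11508435   79.25981452]
((425.7109680175781, -101.45528411865234), (43.39442443847656, 44.98467254638672), 86.24241638183594)
```

Emit:
{"method": "send_rows", "body": {
  "increments": [
    [[0,0,0],[-0.1,0.02,0.5],0.6],
    [[0,0,0],[0,0,0.8],0.6],
    [[0,0,0],[0,0,0.8],0.6],
    [[0,0,0],[0,0,0.6],0.6],
    [[0,0,0],[0,0,0.3],0.6],
    [[0,0,0],[0,0,0.1],0.6],
    [[0,0,0],[0,0,0.05],0.6],
    [[0,0,0],[0,0,0],0.6],
    [[0,0,0],[0,0,0],0.6]
  ]
}}

```text
t: 8.78
position: [427.7, -103.2, 11.7]
tool_rot: [[-1.0, -0.001, 0.001], [-0.001, 1.0, -0.001], [-0.001, -0.001, -1.0]]
ft_force: [-0.4, -0.2, -0.4]
width: 28.9
finger_force: 15.0
```

Emit:
{"method": "send_rows", "body": {
  "increments": [
    [[0,0,0],[0,0,0.05],0.6],
    [[0,0,0],[0,0,0],0.6]
  ]
}}

```text
t: 8.95
position: [427.3, -103.0, 10.3]
tool_rot: [[-1.0, -0.001, 0.001], [-0.001, 1.0, -0.0], [-0.001, -0.0, -1.0]]
ft_force: [-0.6, 0.6, 0.1]
width: 28.9
finger_force: 15.0
```

Emit:
{"method": "send_rows", "body": {
  "increments": [
    [[0,0,0],[0,0,0.04],0.6],
    [[0,0,0],[0,0,0],0.6]
  ]
}}

```text
t: 9.12
position: [427.0, -102.9, 9.2]
tool_rot: [[-1.0, -0.001, 0.0], [-0.001, 1.0, -0.0], [-0.0, -0.0, -1.0]]
ft_force: [1.3, -1.0, 0.4]
width: 28.6
finger_force: 15.0
```

```bash
python3 tip.py w6; python3 - <<'E'
from h import *
d=load('w6'); z=np.median([bydepth(d,u,v)[2] for u in (312,322,332) for v in (282,294,304)]); print('cap top',z)
print([bydepth(d,322,v).round(1).tolist() for v in range(250,330,8)])
E
```

```text
w6 t 9.1667 [ 427.  -102.9    9.2] cam [ 352.7 -102.   181.2]
finger -1 n 1287 ahead of TCP [10.6 10.6 10.7 10.7 10.7 10.8] inner y [14. 14. 14.]
finger 1 n 1344 ahead of TCP [10.5 10.5 10.5 10.5 10.6 10.7] inner y [14. 14. 14.]
cap top 15.173105844254934
[[404.3, -102.1, 3.0], [408.8, -102.1, 3.0], [412.7, -102.1, 5.1], [413.9, -102.1, 14.3], [418.0, -102.0, 14.9], [422.5, -102.0, 14.9], [427.1, -102.0, 14.5], [431.2, -102.0, 15.6], [436.6, -102.0, 14.0], [441.7, -102.0, 13.2]]
```

Emit:
{"method": "send_rows", "body": {
  "increments": [
    [[0,0,0],[0,0,0.03],0.6],
    [[0,0,0],[0,0,0],0.6]
  ]
}}

```text
t: 9.33
position: [427.0, -102.9, 9.0]
tool_rot: [[-1.0, -0.002, -0.0], [-0.002, 1.0, 0.0], [0.0, 0.0, -1.0]]
ft_force: [-3.1, 1.5, 7.0]
width: 28.6
finger_force: 15.0
```

Emit:
{"method": "send_rows", "body": {
  "increments": [
    [[0,0,0],[0,0,0],0.3],
    [[0,0,0],[0,0,0],0.1],
    [[0,0,0],[0,0,0],-0.1],
    [[0,0,0],[0,0,0],-0.2],
    [[0,0,0],[0,0,-0.3],-0.2],
    [[0,0,0],[0,0,-0.8],-0.2],
    [[0,0,0],[0,0,-1],-0.2],
    [[0,0,0],[0,0,-1],-0.2],
    [[0,0,0],[0,0,-1],-0.2],
    [[0,0,0],[-0.3,-0.3,-1],-0.2]
  ]
}}

```text
t: 10.17
position: [432.1, -108.0, 111.5]
tool_rot: [[-1.0, -0.002, -0.001], [-0.002, 1.0, 0.001], [0.001, 0.001, -1.0]]
ft_force: [1.5, -0.5, 0.8]
width: 55.0
finger_force: 0.0
```

Emit:
{"method": "send_rows", "body": {
  "increments": [
    [[0,0,-0.6],[-0.9,-0.5,0],-0.2],
    [[0,0,-0.6],[-0.9,-0.5,0],-0.2],
    [[0,0,-0.6],[-0.9,-0.5,0],-0.2],
    [[0,0,-0.6],[-0.9,-0.4,0],-0.2],
    [[0,0,-0.6],[-0.9,-0.4,0],-0.2],
    [[0,0,0],[-0.9,-0.3,0],-0.2],
    [[0,0,0],[-0.9,-0.3,0],-0.2],
    [[0,0,0],[0,0,0],-0.2],
    [[0,0,0],[0,0,0],-0.2]
  ]
}}

```text
t: 10.92
position: [563.8, -151.1, 110.5]
tool_rot: [[-0.978, -0.21, -0.001], [-0.21, 0.978, 0.0], [0.001, 0.0, -1.0]]
ft_force: [-0.8, 0.5, -0.4]
width: 55.4
finger_force: 0.0
```

```bash
python3 look.py w7; python3 - <<'E'
from h import *
d=load('w7'); cv2.imwrite('pics/w7c.png',cv2.resize(d['img'][60:360,120:520,::-1],(800,600)))
E
```

```text
w7 t 10.9667 [ 563.1 -150.9  110.4] cam [ 491.3 -165.6  282.6]
```

View pics/w7c.png

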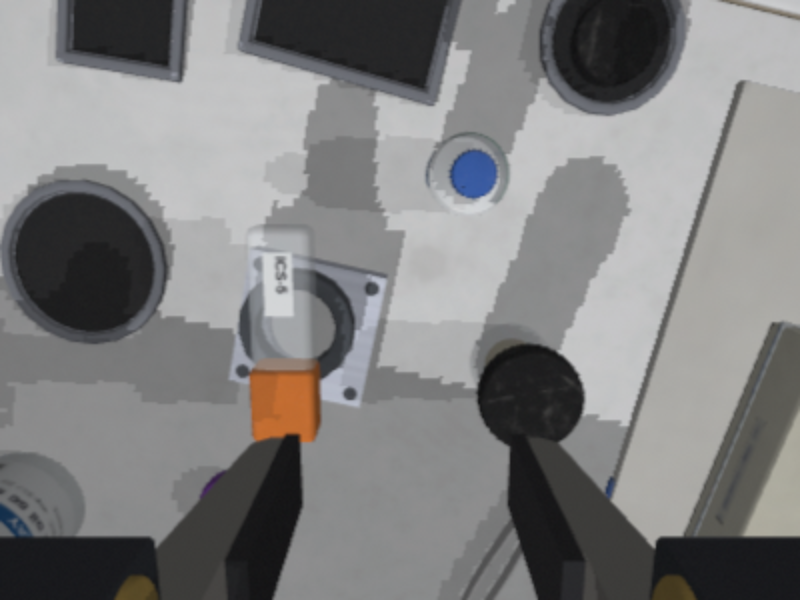

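The cap sits in its tray at crop (612,45). The capsule is now bare, spanning crop (280,228) to (285,440), nearly aligned with the tool; the bottle and case are still standing.

```bash
cat >> h.py <<'E'
def cloud(d):
    v,u=np.mgrid[:480,:640]; pc=np.linalg.inv(d['mtx'])@np.stack([u.ravel(),v.ravel(),np.ones(u.size)])*d['depth'].ravel()
    return ((pc.T-d['t'])@d['R']).reshape(480,640,3)
E
python3 - <<'E'
from h import *
d=load('w7'); X=cloud(d); hsv=cv2.cvtColor(d['img'],cv2.COLOR_RGB2HSV)
m=(X[...,2]>42)&(X[...,2]<54); m[:,:235]&=True
m&=(abs(X[...,0]-551)<60)&(abs(X[...,1]+198)<45)
m[275:,:]&= True
c=comp(m,262,240); print('capsule depth mask',rect(d,c,48),'z',np.median(X[m][:,2]))
m=(hsv[...,0]<22)&(hsv[...,1]>140)&(hsv[...,2]>60); c=comp(m,262,258); print('orange',rect(d,c,48))
g=cv2.cvtColor(d['img'],cv2.COLOR_RGB2GRAY)
print('side w1 bottle etc');
E
python3 -c "
from tip import tip
tip('w7')"
```

```text
capsule depth mask (array([ 551.2, -196.4]), array([76.3, 23.5]), 10.3) z 46.5959172368471
orange (array([ 574.7, -191.5]), array([28.8, 24.3]), 11.6)
side w1 bottle etc
finger -1 n 584 ahead of TCP [-3.1 -3.  -2.8 -2.6 -2.1 -1. ] inner y [26.4 26.4 26.5]
finger 1 n 581 ahead of TCP [-2.6 -2.4 -2.4 -2.3 -1.8 -1.6] inner y [28.1 28.1 28.2]
```

Emit:
{"method": "send_rows", "body": {
  "increments": [
    [[0,0,0],[0.3,-0.6,0],-0.2],
    [[0,0,0],[0.4,-0.8,0],-0.2],
    [[0,0,0],[0.38,-0.75,0],-0.2],
    [[0,0,0],[0,0,0.6],-0.2],
    [[0,0,0],[0,0,0.9],-0.2],
    [[0,0,0],[0,0,0.9],-0.2],
    [[0,0,0],[0,0,0.9],-0.2],
    [[0,0,0],[0,0,0.5],-0.2],
    [[0,0,0],[0,0,0],-0.2],
    [[0,0,0],[0,0,0],-0.2]
  ]
}}

```text
t: 11.8
position: [551.0, -197.4, 34.1]
tool_rot: [[-0.978, -0.209, -0.001], [-0.209, 0.978, 0.001], [0.001, 0.001, -1.0]]
ft_force: [-0.9, -0.5, 0.0]
width: 55.1
finger_force: 0.0
```

```bash
python3 tip.py w8
```

```text
w8 t 11.85 [ 551.9 -197.9   35.1] cam [ 478.6 -212.   206.2]
finger -1 n 740 ahead of TCP [21.5 21.6 21.6 21.6 21.7 22.3] inner y [14.2 14.2 14.3]
finger 1 n 970 ahead of TCP [21.8 21.9 22.  22.  22.  22.6] inner y [14.1 14.2 14.2]
```

Position is right (those tip numbers just picked up the frame below). Now to grip and lift, then carry toward the long tray.

Emit:
{"method": "send_rows", "body": {
  "increments": [
    [[0,0,0],[0,0,0],0.1],
    [[0,0,0],[0,0,0],0.3],
    [[0,0,0],[0,0,0],0.5],
    [[0,0,0],[0,0,0],0.7],
    [[0,0,0],[0,0,0],0.7],
    [[0,0,0],[0,0,0],0.7],
    [[0,0,0],[0,0,0],0.7]
  ],
  "force": 20
}}

```text
t: 12.43
position: [551.9, -197.9, 34.9]
tool_rot: [[-0.978, -0.209, 0.0], [-0.209, 0.978, -0.0], [-0.0, -0.0, -1.0]]
ft_force: [0.1, -0.3, 3.2]
width: 23.2
finger_force: 20.0
```

Emit:
{"method": "send_rows", "body": {
  "increments": [
    [[0,0,0],[0,0,-0.4],0.7],
    [[0,0,0],[0,0,-0.9],0.7],
    [[0,0,0],[0,0,-0.9],0.7],
    [[0,0,0],[0.5,-0.2,-0.8],0.7],
    [[0,0,0],[1,-0.4,0],0.7],
    [[0,0,0],[1,-0.4,0],0.7],
    [[0,0,0],[1,-0.4,0],0.7],
    [[0,0,0],[1,-0.4,0],0.7],
    [[0,0,0],[1,-0.4,0],0.7],
    [[0,0,0],[1,-0.4,0],0.7]
  ]
}}

```text
t: 13.27
position: [434.6, -276.2, 94.9]
tool_rot: [[-0.978, -0.209, 0.0], [-0.209, 0.978, -0.0], [-0.0, -0.0, -1.0]]
ft_force: [-0.7, -0.3, -0.8]
width: 23.3
finger_force: 20.0
```

Emit:
{"method": "send_rows", "body": {
  "increments": [
    [[0,0,0],[0.5,-0.3,0],0.7],
    [[0,0,0.5],[0,0,0.4],0.7],
    [[0,0,0.6],[0,0,0.4],0.7],
    [[0,0,0.6],[0,0,0.4],0.7],
    [[0,0,0.55],[0,0,0.4],0.7],
    [[0,0,0],[0,0,0],0.7],
    [[0,0,0],[0,0,0],0.7]
  ]
}}

```text
t: 13.85
position: [426.9, -283.5, 62.4]
tool_rot: [[-0.998, -0.055, -0.0], [-0.055, 0.998, 0.001], [0.0, 0.001, -1.0]]
ft_force: [0.3, -0.6, -0.4]
width: 23.3
finger_force: 20.0
```

```bash
python3 look.py w9; python3 - <<'E'
from h import *
d=load('w9'); cv2.imwrite('pics/w9c.png',cv2.resize(d['img'][130:400,140:500,::-1],(720,540)))
X=cloud(d); g=cv2.cvtColor(d['img'],cv2.COLOR_RGB2GRAY); hsv=cv2.cvtColor(d['img'],cv2.COLOR_RGB2HSV)
zt=np.median([bydepth(d,322,v)[2] for v in range(285,300,3)]); print('top z',zt)
m=(hsv[...,0]<22)&(hsv[...,1]>140)&(hsv[...,2]>60); 
ys,xs=np.where(m); print('orange n',m.sum())
m=(X[...,2]>zt-4)&(X[...,2]<zt+6)&(abs(X[...,0]-425)<60)&(abs(X[...,1]+283)<14); c=comp(m,322,290); print('capsule',rect(d,c,zt))
E
```

```text
w9 t 13.9 [ 427.3 -283.8   62.9] cam [ 352.9 -286.7  234.5]
top z 74.59651187207103
orange n 4028
capsule (array([ 424.1, -283.7]), array([74.1, 25.7]), 4.8)
```

View pics/w9c.png

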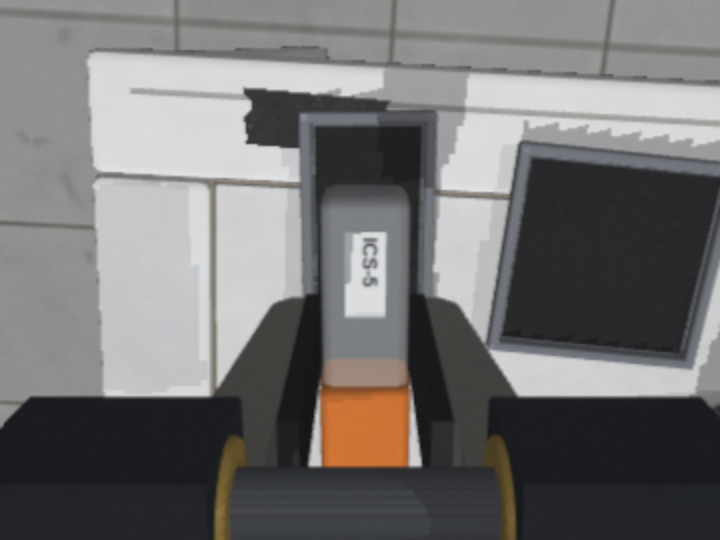

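The capsule is held, parallel with the tray and over it (capsule at crop (365,300), tray rims at crop x 305 and 433). Now lowering.

Emit:
{"method": "send_rows", "body": {
  "increments": [
    [[0,0,0],[0.05,0.02,0.4],0.7],
    [[0,0,0],[0,0,0.8],0.7],
    [[0,0,0],[0,0,0.8],0.7],
    [[0,0,0],[0,0,0.4],0.7],
    [[0,0,0],[0,0,0.15],0.7],
    [[0,0,0],[0,0,0.05],0.7],
    [[0,0,0],[0,0,0.03],0.7],
    [[0,0,0],[0,0,0],0.7]
  ]
}}

```text
t: 14.57
position: [426.4, -283.9, 10.6]
tool_rot: [[-0.999, -0.054, 0.001], [-0.054, 0.999, -0.001], [-0.001, -0.001, -1.0]]
ft_force: [-0.4, -0.3, -0.7]
width: 23.2
finger_force: 20.0
```

Emit:
{"method": "send_rows", "body": {
  "increments": [
    [[0,0,0],[0,0,0.04],0.7],
    [[0,0,0],[0,0,0],0.7]
  ]
}}

```text
t: 14.73
position: [426.2, -283.8, 9.6]
tool_rot: [[-0.999, -0.054, 0.001], [-0.054, 0.999, -0.001], [-0.001, -0.001, -1.0]]
ft_force: [0.5, -0.4, -1.0]
width: 23.0
finger_force: 20.0
```

Emit:
{"method": "send_rows", "body": {
  "increments": [
    [[0,0,0],[0,0,0.03],0.7],
    [[0,0,0],[0,0,0],0.7]
  ]
}}

```text
t: 14.9
position: [426.3, -283.7, 9.3]
tool_rot: [[-0.999, -0.054, 0.0], [-0.054, 0.999, -0.001], [-0.0, -0.001, -1.0]]
ft_force: [-1.9, 1.4, 4.7]
width: 23.3
finger_force: 20.0
```

Emit:
{"method": "send_rows", "body": {
  "increments": [
    [[0,0,0],[0,0,0],0.4],
    [[0,0,0],[0,0,0],0.2],
    [[0,0,0],[0,0,0],0],
    [[0,0,0],[0,0,0],-0.2],
    [[0,0,0],[0,0,-0.3],-0.4],
    [[0,0,0],[0,0,-0.8],-0.4],
    [[0,0,0],[0,0,-1],-0.4],
    [[0,0,0],[0,0,-1],-0.4],
    [[0,0,0],[0,0,-1],-0.4],
    [[0,0,0],[-0.5,0.3,-1],-0.4]
  ]
}}

```text
t: 15.73
position: [434.7, -277.5, 111.8]
tool_rot: [[-0.999, -0.052, -0.001], [-0.052, 0.999, -0.0], [0.001, -0.0, -1.0]]
ft_force: [-0.1, -0.6, -0.1]
width: 64.3
finger_force: 0.0
```

Emit:
{"method": "send_rows", "body": {
  "increments": [
    [[0,0,0],[-0.8,0.4,0],-0.4],
    [[0,0,0],[-0.9,0.5,0],-0.4],
    [[0,0,0],[-0.9,0.5,0],-0.4],
    [[0,0,0],[-0.9,0.5,0],-0.4],
    [[0,0,0],[-0.9,0.5,0],-0.4],
    [[0,0,0.4],[-0.9,0.5,0],-0.4],
    [[0,0,0.4],[-0.9,0.5,0],-0.4],
    [[0,0,0],[-0.2,0.3,0],-0.4],
    [[0,0,0],[0,0,0],-0.4],
    [[0,0,0],[0,0,0],-0.4]
  ]
}}

```text
t: 16.57
position: [559.5, -196.8, 110.5]
tool_rot: [[-1.0, 0.001, -0.001], [0.001, 1.0, -0.0], [0.001, -0.0, -1.0]]
ft_force: [-0.3, -1.0, 1.0]
width: 63.8
finger_force: 0.0
```

```bash
python3 look.py w10; python3 - <<'E'
from h import *
d=load('w10'); cv2.imwrite('pics/w10c.png',cv2.resize(d['img'][60:360,120:520,::-1],(800,600)))
E
```

```text
w10 t 16.6167 [ 559.2 -197.2  110.5] cam [ 485.4 -195.8  282.6]
```

View pics/w10c.png

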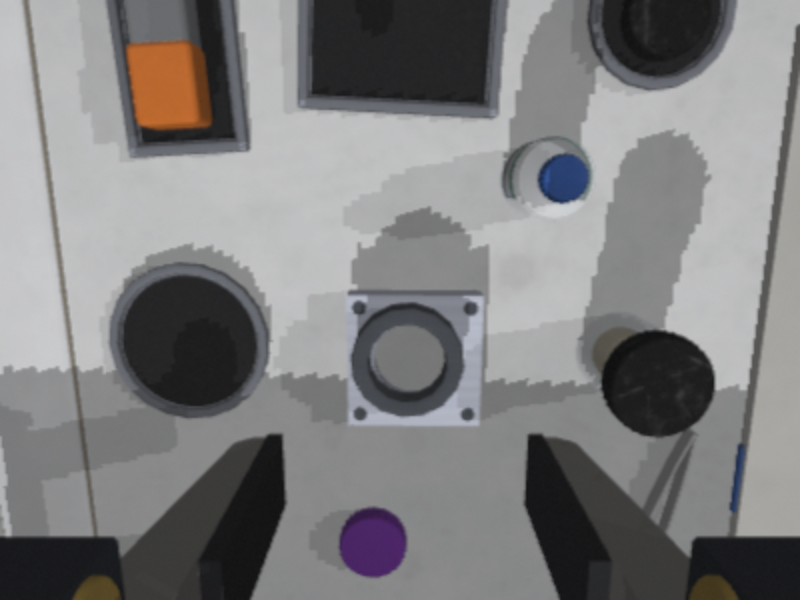

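The capsule lies in its tray (crop (180,90)). The ring is at crop (407,359) on the frame (crop 347–482, 291–425, nearly square-on), and the ring tray is at (190,340).

```bash
python3 - <<'E'
from h import *
d=load('w10'); X=cloud(d); g=cv2.cvtColor(d['img'],cv2.COLOR_RGB2GRAY); Z=X[...,2]
near=(abs(X[...,0]-550)<45)&(abs(X[...,1]+198)<45)
m=near&(Z>22)&(Z<34); c=comp(m,322,215); c2=cv2.convexHull(c); print('ring',circ(d,c,28),rect(d,c,28),'z',np.median(Z[m]),np.percentile(Z[m],[10,90]))
m=near&(Z>7)&(Z<34)
c=comp(m,322,215); print('frame depth',rect(d,c,14))
z=X[207:216,296:299,2]; print('frame z',np.median(X[255:268,310:345,2]))
m=(g>150)&near&(Z>6)&(Z<20); c=np.argwhere(m)[:,::-1]; print('frame bright',rect(d,c,14))
c=comp(g<70,215,230); print('rtray',circ(d,c,2.5))
c=comp(g<70,319,75,8); print('sq',rect(d,c,2.5))
E
python3 -c "
from tip import tip
tip('w10')"
```

```text
ring [ 551.2 -194.8   42.7   43.9] (array([ 550.9, -194.9]), array([43.3, 42.2]), 0.1) z 27.985934207306673 [26.4100705  28.95665342]
frame depth (array([ 554.3, -192. ]), array([54.8, 54.2]), 0.1)
frame z 27.563736263425184
frame bright (array([ 554.9, -192. ]), array([53.9, 54. ]), 89.7)
rtray [ 551.5 -286.4   56.    60.2]
sq (array([ 420.7, -197.2]), array([67.1, 70.1]), 88.0)
finger -1 n 605 ahead of TCP [-2.6 -2.5 -2.4 -2.1 -1.6 -1.6] inner y [30.4 30.5 30.5]
finger 1 n 611 ahead of TCP [-2.7 -2.7 -2.5 -2.4 -2.3 -1.2] inner y [33.3 33.3 33.3]
```

Emit:
{"method": "send_rows", "body": {
  "increments": [
    [[0,0,0],[0.2,0.04,0.5],-0.4],
    [[0,0,0],[0.2,0,0.9],-0.4],
    [[0,0,0],[0,0,1],-0.4],
    [[0,0,0],[0,0,1],-0.4],
    [[0,0,0],[0,0,0.7],-0.4],
    [[0,0,0],[0,0,0.4],-0.4],
    [[0,0,0],[0,0,0],-0.4],
    [[0,0,0],[0,0,0],-0.4]
  ]
}}

```text
t: 17.28
position: [551.5, -196.3, 20.4]
tool_rot: [[-1.0, 0.003, -0.001], [0.003, 1.0, 0.0], [0.001, 0.0, -1.0]]
ft_force: [0.4, -0.6, 0.0]
width: 64.2
finger_force: 0.0
```

Emit:
{"method": "send_rows", "body": {
  "increments": [
    [[0,0,0],[0,0,0],-0.2],
    [[0,0,0],[0,0,0],-0.1],
    [[0,0,0],[0,0,0],0.0],
    [[0,0,0],[0,0,0],0.2],
    [[0,0,0],[0,0,0],0.3],
    [[0,0,0],[0,0,0],0.3],
    [[0,0,0],[0,0,0],0.3]
  ],
  "force": 20
}}

```text
t: 17.87
position: [552.7, -196.3, 21.4]
tool_rot: [[-1.0, 0.002, 0.001], [0.002, 1.0, -0.001], [-0.001, -0.001, -1.0]]
ft_force: [-1.3, 0.7, 6.4]
width: 42.7
finger_force: 20.0
```

```bash
python3 - <<'E'
from h import *
for n in ('scene0','side0'):
    X=cloud(load(n)).reshape(-1,3); m=(X[:,0]>585)&(X[:,0]<690)&(X[:,1]>-350)&(X[:,1]<-225)&(X[:,2]>15)&(X[:,2]<140); q=X[m]; print(n,m.sum(),q.min(0).round(0),q.max(0).round(0),'z>60:',q[q[:,2]>60].min(0).round(0),q[q[:,2]>60].max(0).round(0))
E
```

```text
scene0 731 [ 633. -321.   15.] [ 681. -274.   89.] z>60: [ 634. -321.   60.] [ 681. -277.   89.]
side0 835 [ 634. -326.   15.] [ 676. -278.   91.] z>60: [ 635. -326.   60.] [ 676. -279.   91.]
```

Emit:
{"method": "send_rows", "body": {
  "increments": [
    [[0,0,0],[0,0,-0.4],0.3],
    [[0,0,0],[0,0,-0.9],0.3],
    [[0,0,0],[0,0,-0.9],0.3],
    [[0,0,0],[0,0,-0.8],0.3],
    [[0,0,0],[0,0,0],0.3],
    [[0,0,0],[0,0,0],0.3]
  ]
}}

```text
t: 18.37
position: [552.4, -196.2, 81.0]
tool_rot: [[-1.0, 0.002, 0.001], [0.002, 1.0, -0.001], [-0.001, -0.001, -1.0]]
ft_force: [-0.1, -0.5, -1.2]
width: 42.7
finger_force: 20.0
```

Emit:
{"method": "send_rows", "body": {
  "increments": [
    [[0,0,0],[0.05,-0.5,0],0.3],
    [[0,0,0],[0,-0.9,0],0.3],
    [[0,0,0],[0,-0.9,0],0.3],
    [[0,0,0],[0,-0.9,0],0.3],
    [[0,0,0],[0,-0.9,0.3],0.3],
    [[0,0,0],[0,-0.45,0.7],0.3],
    [[0,0,0],[0,0,0.5],0.3],
    [[0,0,0],[0,0,0],0.3],
    [[0,0,0],[0,0,0],0.3]
  ]
}}

```text
t: 19.12
position: [549.7, -285.9, 48.8]
tool_rot: [[-1.0, 0.002, -0.003], [0.002, 1.0, 0.003], [0.003, 0.003, -1.0]]
ft_force: [0.5, -0.3, -0.6]
width: 42.5
finger_force: 20.0
```

```bash
python3 look.py w11; python3 - <<'E'
from h import *
d=load('w11'); cv2.imwrite('pics/w11c.png',cv2.resize(d['img'][130:400,140:500,::-1],(720,540)))
X=cloud(d); zt=53.5
m=(X[...,2]>45)&(X[...,2]<62)&(abs(X[...,0]-550)<24)&(abs(X[...,1]+285.5)<21.5)
print('ring top z',np.percentile(X[m][:,2],[10,50,90]).round(1)); q=X[m]; print(q.min(0).round(1),q.max(0).round(1))
E
```

```text
w11 t 19.1667 [ 550.4 -286.2   49.8] cam [ 476.  -285.3  221.1]
ring top z [49.1 55.1 56.2]
[ 526.8 -306.8   45. ] [ 570.2 -264.    61.9]
```

View pics/w11c.png

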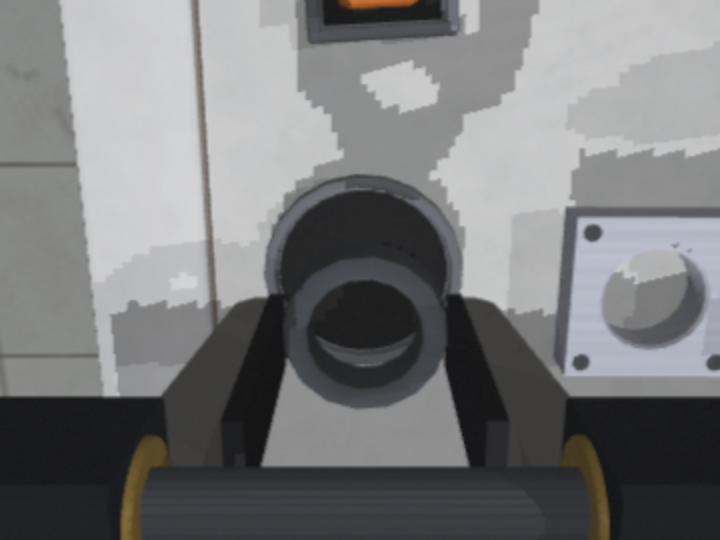

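The ring is level over the tray (ring at crop (365,332), tray at (363,255), consistent once the height is allowed for).

Emit:
{"method": "send_rows", "body": {
  "increments": [
    [[0,0,0],[-0.03,0,0.4],0.3],
    [[0,0,0],[0,0,0.7],0.3],
    [[0,0,0],[0,0,0.5],0.3],
    [[0,0,0],[0,0,0.2],0.3],
    [[0,0,0],[0,0,0.08],0.3],
    [[0,0,0],[0,0,0.03],0.3],
    [[0,0,0],[0,0,0],0.3],
    [[0,0,0],[0,0,0],0.3]
  ]
}}

```text
t: 19.83
position: [551.9, -287.3, 12.9]
tool_rot: [[-1.0, 0.002, 0.001], [0.002, 1.0, -0.001], [-0.001, -0.001, -1.0]]
ft_force: [-0.2, 0.7, -0.7]
width: 42.7
finger_force: 20.0
```

Emit:
{"method": "send_rows", "body": {
  "increments": [
    [[0,0,0],[0,0,0.04],0.3],
    [[0,0,0],[0,0,0],0.3]
  ]
}}

```text
t: 20.0
position: [551.7, -287.2, 11.9]
tool_rot: [[-1.0, 0.002, 0.001], [0.002, 1.0, -0.0], [-0.001, -0.0, -1.0]]
ft_force: [0.1, 0.1, -0.0]
width: 43.2
finger_force: 20.0
```

Emit:
{"method": "send_rows", "body": {
  "increments": [
    [[0,0,0],[0,0,0.05],0.3],
    [[0,0,0],[0,0,0],0.3]
  ]
}}

```text
t: 20.17
position: [551.4, -287.0, 10.5]
tool_rot: [[-1.0, 0.002, 0.0], [0.002, 1.0, 0.0], [-0.0, 0.0, -1.0]]
ft_force: [-0.5, 0.4, -1.2]
width: 42.7
finger_force: 20.0
```

Emit:
{"method": "send_rows", "body": {
  "increments": [
    [[0,0,0],[0,0,0.04],0.3],
    [[0,0,0],[0,0,0],0.3]
  ]
}}

```text
t: 20.33
position: [551.5, -287.1, 10.0]
tool_rot: [[-1.0, 0.002, 0.0], [0.002, 1.0, -0.0], [-0.0, -0.0, -1.0]]
ft_force: [-1.0, 0.9, 1.3]
width: 42.7
finger_force: 20.0
```

Emit:
{"method": "send_rows", "body": {
  "increments": [
    [[0,0,0],[0,0,0.02],0.3],
    [[0,0,0],[0,0,0],0.3]
  ]
}}

```text
t: 20.5
position: [551.6, -287.1, 9.9]
tool_rot: [[-1.0, 0.002, -0.0], [0.002, 1.0, -0.0], [0.0, -0.0, -1.0]]
ft_force: [-1.3, 1.0, 4.5]
width: 42.7
finger_force: 20.0
```

Emit:
{"method": "send_rows", "body": {
  "increments": [
    [[0,0,0],[0,0,0],0.0],
    [[0,0,0],[0,0,0],-0.2],
    [[0,0,0],[0,0,0],-0.4],
    [[0,0,0],[0,0,0],-0.4],
    [[0,0,0],[0,0,-0.3],-0.6],
    [[0,0,0],[0,0,-0.8],-0.6],
    [[0,0,0],[0,0,-1],-0.6],
    [[0,0,0],[0,0.4,-1],-0.6],
    [[0,0,0],[0,0.9,-1],-0.6],
    [[0,0,0],[0,1,-0.5],-0.6]
  ]
}}

```text
t: 21.33
position: [552.9, -242.2, 104.7]
tool_rot: [[-1.0, 0.004, 0.004], [0.004, 1.0, -0.003], [-0.004, -0.003, -1.0]]
ft_force: [0.4, -0.5, 0.8]
width: 73.4
finger_force: 0.0
```

Emit:
{"method": "send_rows", "body": {
  "increments": [
    [[0,0,0],[0,1,0],-0.6],
    [[0,0,0],[0,0.9,0],-0.6],
    [[0,0,0],[0,0.5,0],-0.6],
    [[0,0,0],[0,0,0],-0.6],
    [[0,0,0],[0,0,0],-0.6]
  ]
}}

```text
t: 21.75
position: [551.7, -193.1, 101.4]
tool_rot: [[-1.0, 0.001, 0.0], [0.001, 1.0, -0.0], [-0.0, -0.0, -1.0]]
ft_force: [0.4, 0.3, 0.1]
width: 73.3
finger_force: 0.0
```

```bash
python3 tip.py w12; python3 - <<'E'
from h import *
d=load('w12'); cv2.imwrite('pics/w12c.png',cv2.resize(d['img'][60:360,120:520,::-1],(640,480)))
X=cloud(d); g=cv2.cvtColor(d['img'],cv2.COLOR_RGB2GRAY); Z=X[...,2]
near=(abs(X[...,0]-553)<45)&(abs(X[...,1]+193)<38)&(Z>8)&(Z<20)
c=np.argwhere(near)[:,::-1]; print('frame depth',rect(d,c,14),np.median(Z[near]))
c=np.argwhere(near&(g>150))[:,::-1]; print('frame bright',rect(d,c,14))
m=(abs(X[...,0]-550)<30)&(abs(X[...,1]+286)<30)&(Z>11)&(Z<22); c=np.argwhere(m)[:,::-1]; print('ring',circ(d,c,16.5),np.median(Z[m]))
E
```

```text
w12 t 21.8 [ 551.7 -193.7  101.4] cam [ 477.5 -192.   273.5]
finger -1 n 613 ahead of TCP [-2.6 -2.6 -2.3 -2.3 -2.2 -2. ] inner y [34.8 34.8 34.9]
finger 1 n 619 ahead of TCP [-2.6 -2.5 -2.4 -2.4 -2.3 -1.3] inner y [38.  38.  38.1]
frame depth (array([ 554.1, -191.9]), array([54.1, 55.5]), 89.7) 14.256299533376547
frame bright (array([ 555. , -192.2]), array([53.8, 53.7]), 89.0)
ring [ 550.1 -284.9   43.    45. ] 16.497018838294395
```

View pics/w12c.png

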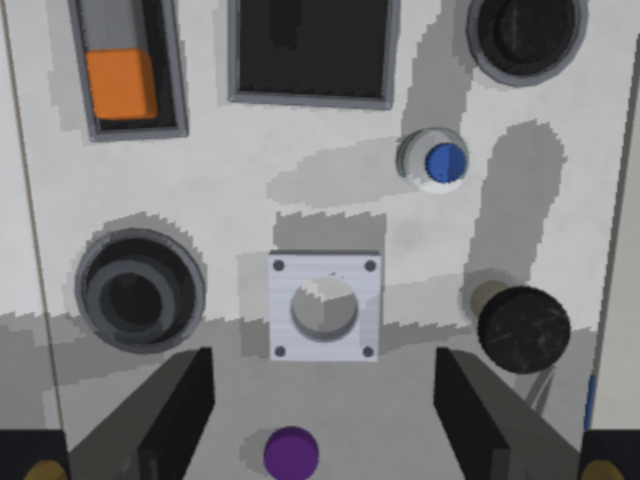

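The ring is in its tray (depth z 16.5 on top, centre (550,-285)). The frame is alone at crop (325,307), with the bottle and case undisturbed. Now grasping the frame.

Emit:
{"method": "send_rows", "body": {
  "increments": [
    [[0,0,0],[-0.15,0,0.5],-0.6],
    [[0,0,0],[0,0,0.9],-0.6],
    [[0,0,0],[0,0,1],-0.6],
    [[0,0,0],[0,0,1],-0.6],
    [[0,0,0],[0,0,0.8],-0.6],
    [[0,0,0],[0,0,0.4],-0.6],
    [[0,0,0],[0,0,0.1],-0.6],
    [[0,0,0],[0,0,0],-0.6],
    [[0,0,0],[0,0,0],-0.6]
  ]
}}

```text
t: 22.55
position: [555.3, -193.7, 8.1]
tool_rot: [[-1.0, 0.002, 0.001], [0.002, 1.0, -0.001], [-0.001, -0.001, -1.0]]
ft_force: [-0.1, -0.1, 0.2]
width: 73.3
finger_force: 0.0
```

Emit:
{"method": "send_rows", "body": {
  "increments": [
    [[0,0,0],[0,0,0],-0.4],
    [[0,0,0],[0,0,0],-0.3],
    [[0,0,0],[0,0,0],-0.2],
    [[0,0,0],[0,0,0],0.0],
    [[0,0,0],[0,0,0],0.1],
    [[0,0,0],[0,0,0],0.1],
    [[0,0,0],[0,0,0],0.1]
  ],
  "force": 20
}}

```text
t: 23.13
position: [555.2, -193.2, 8.0]
tool_rot: [[-1.0, 0.002, 0.001], [0.002, 1.0, -0.001], [-0.001, -0.001, -1.0]]
ft_force: [-0.1, 1.2, 5.2]
width: 53.6
finger_force: 20.0
```

Emit:
{"method": "send_rows", "body": {
  "increments": [
    [[0,0,0],[0,0,-0.4],0.1],
    [[0,0,0],[0,0,-0.9],0.1],
    [[0,0,0],[0,0,-0.9],0.1],
    [[0,0,0],[0,0,-0.9],0.1],
    [[0,0,0],[0,0,-0.9],0.1],
    [[0,0,0],[0.6,0,0],0.1],
    [[0,0,0],[1,0,0],0.1],
    [[0,0,0],[1,0,0],0.1],
    [[0,0,0],[1,0,0],0.1],
    [[0,0,0],[1,0,0],0.1]
  ]
}}

```text
t: 23.97
position: [461.3, -192.4, 87.0]
tool_rot: [[-1.0, 0.002, -0.001], [0.002, 1.0, 0.001], [0.001, 0.001, -1.0]]
ft_force: [-1.1, -1.0, -1.2]
width: 53.4
finger_force: 20.0
```

Emit:
{"method": "send_rows", "body": {
  "increments": [
    [[0,0,0],[1,-0.1,0],0.1],
    [[0,0,0.3],[0.8,-0.1,0],0.1],
    [[0,0,0.4],[0.2,-0.07,0.3],0.1],
    [[0,0,0],[0,0,0.7],0.1],
    [[0,0,0],[0,0,0.5],0.1],
    [[0,0,0],[0,0,0.2],0.1],
    [[0,0,0],[0,0,0],0.1],
    [[0,0,0],[0,0,0],0.1]
  ]
}}

```text
t: 24.63
position: [422.8, -197.9, 53.1]
tool_rot: [[-0.999, 0.051, -0.001], [0.051, 0.999, 0.0], [0.001, 0.0, -1.0]]
ft_force: [-0.1, -0.3, -1.5]
width: 53.2
finger_force: 20.0
```

```bash
python3 look.py w13; python3 - <<'E'
from h import *
d=load('w13'); cv2.imwrite('pics/w13c.png',cv2.resize(d['img'][130:400,140:500,::-1],(720,540)))
X=cloud(d); Z=X[...,2]; g=cv2.cvtColor(d['img'],cv2.COLOR_RGB2GRAY)
m=(Z>55-8)&(Z<70)&(g>130)&(abs(X[...,0]-422)<45)&(abs(X[...,1]+197)<33); print(np.median(Z[m])); c=np.argwhere(m)[:,::-1]; print('frame',rect(d,c,np.median(Z[m])))
E
```

```text
w13 t 24.6833 [ 423.1 -198.1   53.5] cam [ 348.8 -193.3  225.2]
59.347560340205135
frame (array([ 422.2, -196. ]), array([58.4, 53.4]), 87.2)
```

View pics/w13c.png

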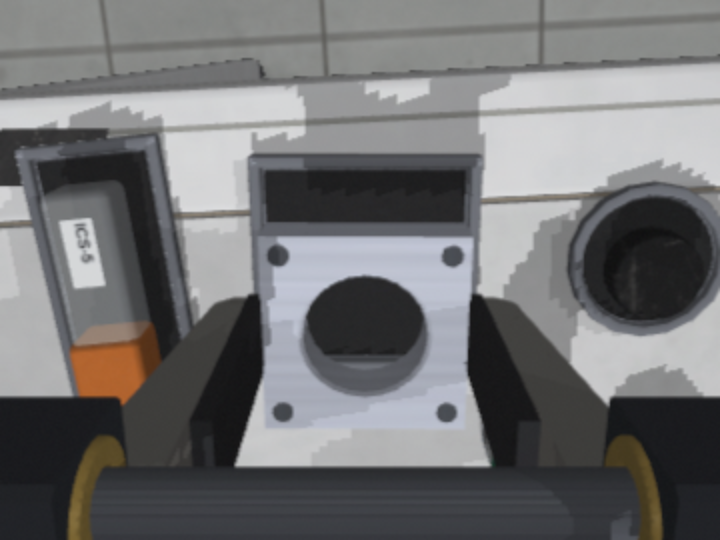

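The frame is square with the tray and centred on it (frame crop 262–470, tray crop 250–482). Now lowering.

Emit:
{"method": "send_rows", "body": {
  "increments": [
    [[0,0,0],[0,-0.05,0.4],0.1],
    [[0,0,0],[0,0,0.8],0.1],
    [[0,0,0],[0,0,0.5],0.1],
    [[0,0,0],[0,0,0.2],0.1],
    [[0,0,0],[0,0,0.1],0.1],
    [[0,0,0],[0,0,0.05],0.1],
    [[0,0,0],[0,0,0.05],0.1],
    [[0,0,0],[0,0,0],0.1],
    [[0,0,0],[0,0,0],0.1]
  ]
}}

```text
t: 25.43
position: [422.9, -199.3, 11.8]
tool_rot: [[-0.999, 0.051, 0.001], [0.051, 0.999, -0.001], [-0.001, -0.001, -1.0]]
ft_force: [0.3, -0.0, -2.1]
width: 53.4
finger_force: 20.0
```

Emit:
{"method": "send_rows", "body": {
  "increments": [
    [[0,0,0],[0,0,0.03],0.1],
    [[0,0,0],[0,0,0],0.1]
  ]
}}

```text
t: 25.6
position: [422.7, -199.1, 10.9]
tool_rot: [[-0.999, 0.051, 0.0], [0.051, 0.999, -0.0], [-0.0, -0.0, -1.0]]
ft_force: [0.1, 0.0, -1.4]
width: 52.9
finger_force: 20.0
```

Emit:
{"method": "send_rows", "body": {
  "increments": [
    [[0,0,0],[0,0,0.03],0.1],
    [[0,0,0],[0,0,0],0.1]
  ]
}}

```text
t: 25.77
position: [422.8, -199.2, 10.5]
tool_rot: [[-0.999, 0.051, 0.0], [0.051, 0.999, -0.0], [-0.0, -0.0, -1.0]]
ft_force: [-1.1, -0.0, 3.0]
width: 53.2
finger_force: 20.0
```

Emit:
{"method": "send_rows", "body": {
  "increments": [
    [[0,0,0],[0,0,0.02],0.1],
    [[0,0,0],[0,0,0],0.1]
  ]
}}

```text
t: 25.93
position: [422.8, -199.2, 10.5]
tool_rot: [[-0.999, 0.051, 0.0], [0.051, 0.999, -0.0], [-0.0, -0.0, -1.0]]
ft_force: [-2.3, 2.4, 7.4]
width: 53.8
finger_force: 20.0
```

Emit:
{"method": "send_rows", "body": {
  "increments": [
    [[0,0,0],[0,0,0],0.0],
    [[0,0,0],[0,0,0],-0.2],
    [[0,0,0],[0,0,0],-0.4],
    [[0,0,0],[0,0,0],-0.4],
    [[0,0,0],[0,0,0],-0.4],
    [[0,0,0],[0,0,-0.3],-0.4],
    [[0,0,0],[0,0,-0.8],-0.4],
    [[0,0,0],[0,0,-1],-0.4],
    [[0,0,0],[0,0,-1],-0.4],
    [[0,0,0],[0,0,-1],-0.4]
  ]
}}

```text
t: 26.77
position: [422.4, -198.9, 92.9]
tool_rot: [[-0.999, 0.051, -0.0], [0.051, 0.999, 0.0], [0.0, 0.0, -1.0]]
ft_force: [-0.3, 0.2, -0.1]
width: 64.1
finger_force: 0.0
```

Emit:
{"method": "send_rows", "body": {
  "increments": [
    [[0,0,0],[-0.5,0,-1],-0.4],
    [[0,0,0],[-1,0,-1],-0.4],
    [[0,0,0],[-1,0,-1],-0.4],
    [[0,0,0],[-1,0,-1],-0.4],
    [[0,0,0],[-1,0,-1],-0.4],
    [[0,0,0],[-1,0,-0.5],-0.4],
    [[0,0,0],[-0.6,0,0],-0.4],
    [[0,0,0],[0,0,0],-0.4],
    [[0,0,0],[0,0,0],-0.4]
  ]
}}

```text
t: 27.52
position: [544.1, -205.0, 201.4]
tool_rot: [[-0.999, 0.05, -0.001], [0.05, 0.999, 0.0], [0.001, 0.0, -1.0]]
ft_force: [-1.1, 0.2, 0.1]
width: 64.4
finger_force: 0.0
```

```bash
python3 look.py w14; python3 - <<'E'
from h import *
d=load('w14'); cv2.imwrite('pics/w14c.png',cv2.resize(d['img'][0:300,100:500,::-1],(800,600)))
X=cloud(d); Z=X[...,2]; g=cv2.cvtColor(d['img'],cv2.COLOR_RGB2GRAY)
def b(n,x,y,r,lo,hi,z,f):
    m=(abs(X[...,0]-x)<r[0])&(abs(X[...,1]-y)<r[1])&(Z>lo)&(Z<hi); c=np.argwhere(m)[:,::-1]; print(n,f(d,c,z),np.percentile(Z[m],[10,50,90]).round(1))
b('cap',425,-102,(26,26),9,20,14.5,circ); b('capsule',425,-283,(50,23),10,28,22.5,rect)
b('ring',550,-285,(32,32),11,22,16.5,circ); b('frame',422,-198,(38,38),11,22,16.5,rect)
b('bottle',484,-147,(25,25),40,65,55,circ); b('case',557,-108,(28,28),45,65,56,circ)
E
```

```text
w14 t 27.5667 [ 543.5 -204.9  201.1] cam [ 470.2 -200.4  373.6]
cap [ 427.2 -102.7   29.1   29.8] [13.2 14.5 15.6]
capsule (array([ 427.3, -281.2]), array([76.7, 25.1]), 3.2) [18.9 21.  22.6]
ring [ 550.4 -285.2   43.2   44.2] [14.5 16.5 17.6]
frame (array([ 422.2, -198.2]), array([54. , 53.8]), 87.2) [15.6 16.6 17.7]
bottle [ 483.3 -147.1   24.9   25. ] [41.  43.1 56. ]
case [ 552.  -108.3   36.3   38.9] [54.3 56.1 57.1]
```

View pics/w14c.png

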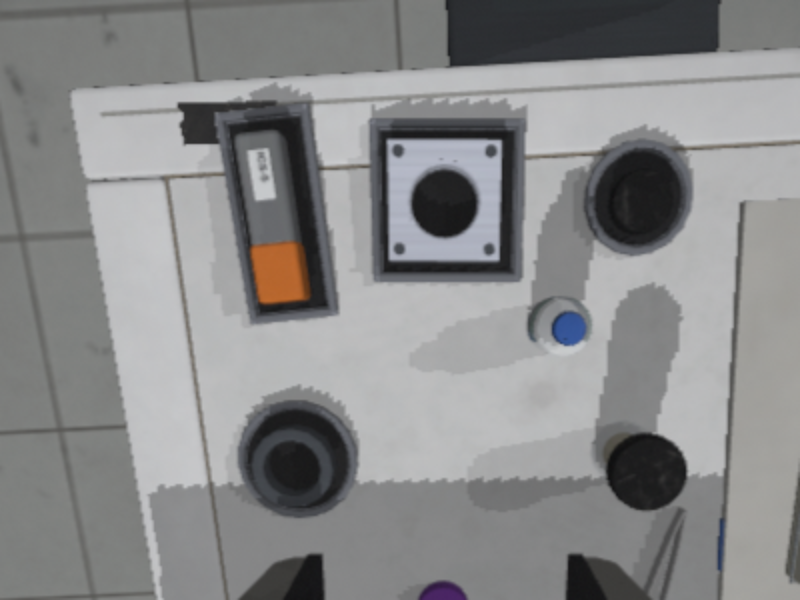

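All four parts lie flat and straight in their trays: capsule at crop (270,220), frame (445,200), cap (643,200), ring (295,465). The bottle (563,326) and case (646,470) are still standing and the gripper is clear, so I'm handing in.

```bash
python3 -c "
from plant import arm
print(arm.hand_in())"
```

```text
the job is handed in; nothing more can be done
None
```

The cap, capsule, ring and frame are each set flat inside their own trays, in that order, with the bottle and case still standing; I handed the job in at about 28 s, and no verdict was shown.

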